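# Load a strip into the indexing table with the lane pusher

### The arm

A 6-joint arm with a two-finger parallel gripper is mounted at the origin on the work surface. World frame = base frame: x ahead of the robot, y to its left, z up, the work surface at z = 0. Lengths are in m, angles in rad, forces in N, time in s.
With the tool pointing down it reaches from about 0.325 to 0.75 m from the base axis. Payload 7.6 kg.
Tool frame: the origin (TCP) lies at the very end of the fingers, on their centre line; the grasp point (between the pads) lies 19 mm behind it; z points along the fingers, y is the line along which they close (so a half turn about z gives the same grasp; the last joint's range is limited). The gripper opens to 85 mm and grips with 20 to 120 N. Pads are 22 mm wide; open, the fingers measure 114 mm over their backs; the gripper's body (76 mm by 85 mm) begins 54 mm behind the grasp point. The pads swing forward as they close: fully open they stand 13 mm farther back than shut.
Start: joints at [1.119, 0.052, 1.401, -0, 1.689, -0.07], TCP at [0.196, 0.487, 0.209] pointing down, gripper open.
Joint ranges: [-2.9, 2.9], [-0.91, 2.17], [0.12, 2.37], [-1.06, 4.2], [0.26, 2.73], [-2.93, 2.93]. Speed limits (rad/s): [2.57, 2.57, 3.01, 3.14, 3.14, 3.14].

### API

Orientations are given as a unit quaternion [w, x, y, z].
In Python, from station import ctrl gives the robot as it stands.
- The arm moves only by the tool play_rows, never from a script. Its argument "steps" is a list of rows, each an object of numbers: "x", "y", "z": the shift along the tool's x, y, z normalised to -1 to 1, where 1 is 2 cm; "wx", "wy", "wz": the turn, a rotation vector about the tool's x, y, z normalised to -1 to 1, where 1 is 0.15 rad. A call has 1 to 12 rows; each row shifts and turns the commanded pose from where the row before left it, along the tool's axes as they then stand; what a row does not reach is not made up. A row lasts 1/8 s, in which the tool goes at most 62.5 mm and 10.7 degrees, less where a joint would pass 70% of its speed; a pose out of reach is approached as far as the arm can. A call with a number of a shift or a turn outside -1 to 1 is refused whole. A call with a gripper value outside its range is refused whole. "jaw" is the opening, from -1 (shut) to 1 (fully open), set as the call begins (left out, the last holds). The fingers move at their own pace and stop on an object; the grip force is fixed at half the most. Time passes only in rows, so rows that do not move let the fingers close. It gives the time, the measured TCP pose, the force, the opening and the grip force at its end, in the units of the state.
- ctrl.state(): the state, without advancing time (a new reading comes with each control period).
- ctrl.capture(name): name is "scene" or "top" or "wrist"; returns a dict with "image" (480x640x3 uint8, red, green, blue), "vertical_fov" (degrees; the focal length in pixels is half the picture's height over the tangent of half this angle, whatever the lens; pixels are square), "cx", "cy" (the principal point, pixels), "k1" (the pictures are not rectified: a ray, as slopes to the right and down, at radius r is drawn at 1 + k1 r^2 times it, then the intrinsics apply), "R" (3x3) and "t" (3): a world point X has camera coordinates R X + t; the wrist camera has in their place "T_tool_cam" (4x4, takes a point from camera to tool coordinates, whose origin is the TCP and whose axes are the flange's). Camera axes: x right, y down, z forward; pixel columns grow to the right and rows downward; lengths in m; the calibration is good to about 2 mm. A picture is of the moment at which its call begins: read the wrist's pose just before it. There is no depth.
- ctrl.close_job(): hands the job in; it is judged then, once.
The state is a dict: "time": time; "qpos": joint angles; "qd": joint speeds; "tau": joint torques, N m; "ee_pos": TCP position; "orientation": TCP orientation; "ft_force": force on the tool from outside, world axes, zero at the start; "ft_torque": the same for the moment, N m; "grip_width": opening from 0.0 (shut) to 1.0 (fully open); "grasp_force": force on a finger pad.
Only numpy, scipy, OpenCV 4.12 (cv2) and the standard library are available. Lean on these libraries where they do the work, as an engineer would, in place of code of your own. Each camera call takes 0.05 s, during which the arm holds its last target. There are 200 camera calls.

### The job

Turn the round table (it has a black knob for this) until the empty green nest squarely faces the end of the lane, then slide the red-tabbed pusher along the lane so that it drives the yellow strip fully home against the back of the nest. Then slide the pusher back until its red pointer stands within the green ready band on the rails, leaving the strip in the nest and the nest still facing the lane. Move the strip only with the pusher, never touch it with the gripper, and leave the jar and the spanner where they are.

Things in the scene. Friction and masses are not known exactly. Their poses are not given: they have to be found in the camera images.
- fixture: Steel loading fixture fixed to the bench, up to 270 mm wide (x), 580 mm long (y). Origin on the bench. A straight lane runs along its line x = 0 from y = -313 to -18 mm; +y leads to a turntable centred at y = +130 mm. Lane floor 31.5 mm above the bench, 63 mm clear between two 8 mm thick steel rails with tops 50 mm above the bench.
- axis (a point): Point on the turntable's vertical axis, at the disc's top face (30 mm above the bench); axes parallel to the fixture's.
- turntable (a joint): Angle of the aluminium turntable (disc of 280 mm diameter, top face 30 mm above the bench), rad, counter-clockwise from above positive. 0 = the nest's mouth squarely faces the lane. It stays where it is left (about 0.2 N m of friction); it has no detent, and can turn past 0 (range -0.4 to 1.5).
- knob_top (a point): Top centre of the black upright round knob on the turntable, diameter 26 mm, 50 mm tall (top 80 mm above the bench), 105 mm from the axis, on the far side of the axis from the mouth of the nest.
- nest (a point): Where the centre of the strip's underside belongs when fully home, on the disc's top, 83 mm from the axis. The nest is a green U of walls (tops 52 mm above the bench), 66 mm clear width, with a flared mouth at the disc's rim; this point's -y axis points out of the mouth, +y to the back wall, whose face is 55 mm from here.
- pusher (a joint): Travel of the pusher along the lane, m: 0 = rear end of its track, growing towards the turntable (to 0.204). Its flat front face is at fixture y = joint - 0.205 m. At about 0.197 the strip is fully home. 0.060 = pointer in the middle of the green ready band, which spans 0.048 to 0.072. Moves at about 2 N; stays where it is left.
- tab_top (a point): Top centre of the pusher's red upright tab: 44 mm across the lane, 14 mm thick along it, top 97 mm above the bench. A low blue body (top 56 mm above the bench) reaches 52 mm ahead of this point, 8 mm behind. A thin red pointer bar lies across both rails 27.5 mm ahead. Shove the tab from behind to push, from in front to draw back.
- ready_mark (a point): Point on the lane's centre line, at rail-top height, in the middle of the green ready band (24 mm long, painted on both rails); the red pointer belongs over it at the end.
- strip: Loose yellow strip of four moulded parts with red dots, 60 mm (x) x 110 mm (y) x 25 mm high, about 160 g, lying lengthwise in the lane ahead of the pusher. Origin at the centre of its underside.
- jar: Bystander: white jar with red cap, diameter 70 mm, 100 mm tall. Origin at the centre of its underside.
- spanner: Bystander: steel spanner 160 mm long lying on the bench along its own x axis.
Not all that is in view belongs to the job. What is shaped like the strip but blue, brown or grey is not meant.

How it is judged:
On the way, in this order (a step that is already met when the one before it is completed fails the run):
1. the empty nest faces the lane (within about 5 degrees) and the turntable is still, the strip still in the lane (value of joint turntable between -0.09 and 0.09 rad and velocity of joint turntable between -0.05 and 0.05 rad/s and y of strip in the frame of fixture below -0.05 m), for 0.3 s.
2. the pusher is run forward and the strip is fully home in the nest (x of strip in the frame of nest between -0.006 and 0.006 m and y of strip in the frame of nest between -0.006 and 0.006 m and z of strip in the frame of nest between -0.005 and 0.005 m and angle between the y axis of strip and the y axis of nest, either way round below 0.09 rad and value of joint turntable between -0.09 and 0.09 rad and value of joint pusher above 0.186 m), for 0.2 s.
At the end, for the whole second after the job is handed in: The strip lies flat in the nest within 6 mm of fully home and 5 degrees of square, the nest faces the lane within 5 degrees, the pusher's pointer is within the green band (12 mm either side of its middle), and all is at rest (x of strip in the frame of nest between -0.006 and 0.006 m and y of strip in the frame of nest between -0.006 and 0.006 m and z of strip in the frame of nest between -0.005 and 0.005 m and angle between the y axis of strip and the y axis of nest, either way round below 0.09 rad and value of joint turntable between -0.09 and 0.09 rad and linear speed of strip below 0.02 m/s and velocity of joint turntable between -0.05 and 0.05 rad/s and velocity of joint pusher between -0.01 and 0.01 m/s and value of joint pusher between 0.048 and 0.072 m); the robot touches nothing.
It fails at once if the gripper or arm touches the yellow strip (contact force between any of the fingers, the arm and strip above 0.5 N).
It fails at once if a bystander is moved by more than 20 mm (distance of any of jar, spanner from where it was at the start of the episode above 0.02 m).
It also fails if it takes over 62 s, if anything falls off the work surface, if the arm or the gripper's body presses on something with over 40 N, if the wrist force passes 120 N, or if a joint passes its speed limit or range.

## Working session

There is one attempt and no reset: what is moved stays moved. The work goes in short steps, Python scripts to look and compute and a tool call to move; the robot and the scene stay as the last step left them, time stands still between calls to the robot, and variables do not carry over. Pictures are saved under pics/ and viewed, at most 12 in all, crops included, and the job is handed in when it is done.

Besides the shell and the picture viewer there is one more tool, called after "Emit:" as name([rows], argument=value, ...), one row to a line, values as JSON. play_rows: Moves the arm, as the interface text tells. Its arguments: {"type":"object","properties":{"steps":{"type":"array"},"jaw":{"type":"number"}},"required":["steps"]}

```bash
mkdir -p pics; cat > h.py <<'E'
import numpy as np, cv2
from station import ctrl
def grab(n,f=None):
    c=ctrl.capture(n)
    if f: cv2.imwrite('pics/'+f,c['image'][:,:,::-1])
    return c
def ray(c,u,v):
    im=c['image'];f=im.shape[0]/2/np.tan(np.radians(c['vertical_fov'])/2)
    d=np.array([(u-c['cx'])/f,(v-c['cy'])/f]);s=d.copy()
    for _ in range(20): s=d/(1+c['k1']*(s@s))
    R,t=np.array(c['R']),np.array(c['t'])
    return -R.T@t, R.T@np.r_[s,1]
def onz(c,u,v,z):
    o,d=ray(c,u,v); return o+d*(z-o[2])/d[2]
def proj(c,X):
    f=c['image'].shape[0]/2/np.tan(np.radians(c['vertical_fov'])/2)
    p=np.array(c['R'])@X+np.array(c['t']);s=p[:2]/p[2];s=s*(1+c['k1']*(s@s))
    return s*f+[c['cx'],c['cy']]
E
python3 - <<'E'
from h import *
a=grab('top','top0.png');b=grab('scene','scene0.png')
s=ctrl.state();print(s['time'],s['ee_pos'],s['orientation'])
for c in(a,b):print(c['vertical_fov'],c['k1'],-np.array(c['R']).T@c['t'])
E
```

```text
0.1 [0.19545609 0.48694684 0.20845578] [-1.86721596e-04  1.89738763e-01  9.81834365e-01 -6.68922418e-04]
52.31658880261195 0.005748199593790879 [ 0.36689352 -0.08236889  1.19679779]
48.24570989603274 -0.16116238491531615 [ 1.31823991 -0.40280276  0.76703827]
```

View pics/top0.png

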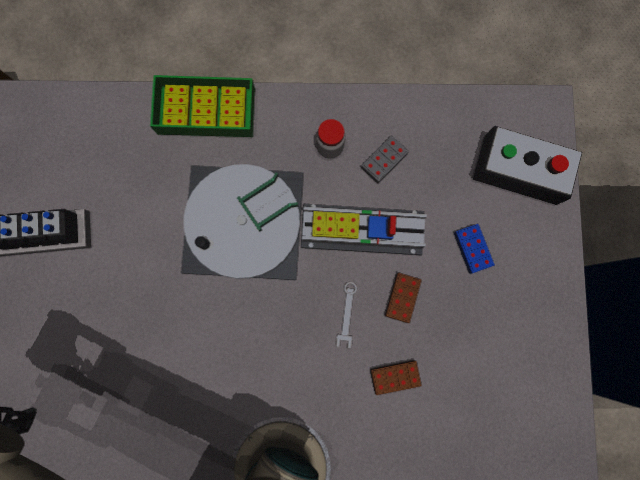

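View pics/scene0.png

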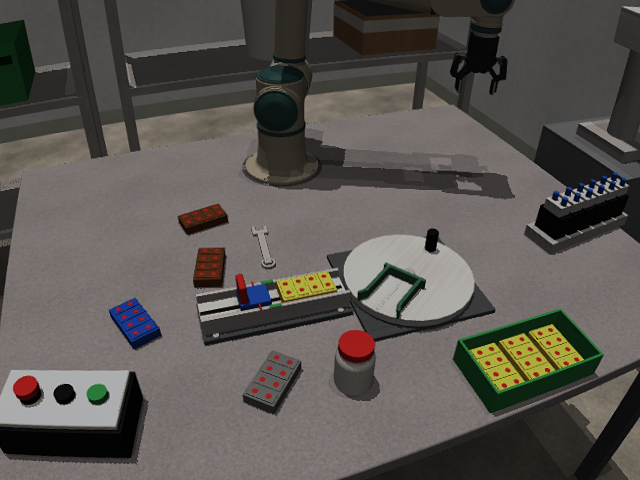

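The top view shows the disc centred near (241,220), the black knob at (202,242), and the green nest at (265,203) with its mouth pointing up and to the right. The lane runs to the right of the disc: yellow strip at (335,224), blue pusher body at (379,227), red tab at (392,225). Yellow candidates are the strip in the lane (335,224) and the strips in the green tray (203,106). The lane one is meant, since it lies ahead of the pusher.

```bash
python3 - <<'E'
from h import *
c=grab('top');im=c['image'];hsv=cv2.cvtColor(im,cv2.COLOR_RGB2HSV)
H,S,V=[hsv[:,:,i].astype(int) for i in range(3)]
def reg(m,x0,x1,y0,y1):
    k=np.zeros(m.shape,np.uint8);k[y0:y1,x0:x1]=m[y0:y1,x0:x1]
    n,l,st,ce=cv2.connectedComponentsWithStats(k)
    i=1+np.argmax(st[1:,4]);pts=np.argwhere(l==i)[:,::-1]
    return ce[i],st[i],pts.astype(np.float32)
red=((H<8)|(H>172))&(S>150)&(V>80)
yel=(H>22)&(H<35)&(S>150);blu=(H>100)&(H<125)&(S>140);blk=(V<45)
grn=(H>45)&(H<95)&(S>60)
def show(n,r,z):
    p=onz(c,*r[0],z);print(n,r[0].round(1),r[1],p[:2].round(4));return p
show('tab',reg(red,380,402,205,245),.097)
show('blue',reg(blu,360,400,205,245),.056)
y=reg(yel,305,362,205,245);show('strip',y,.0565);print(cv2.minAreaRect(y[2]))
k=reg(blk,190,215,230,255);show('knob',k,.065)
n=reg(grn,232,300,170,235);show('nest',n,.052);
w=reg((S<45)&(V>120),180,301,160,280);e=cv2.fitEllipse(cv2.convexHull(w[2]));print(e,onz(c,*e[0],.03))
cv2.imwrite('pics/crop0.png',cv2.resize(im[155:285,175:435,::-1],None,fx=3,fy=3,interpolation=2))
E
```

```text
tab [392.5 224.7] [390 216   6  18  98] [ 0.56  -0.258]
blue [377.5 227.2] [368 216  25  23 426] [ 0.5608 -0.2288]
strip [335.3 224.6] [ 312  211   47   28 1018] [ 0.5668 -0.1287]
((335.11065673828125, 224.56344604492188), (46.210330963134766, 25.130435943603516), 3.2704880237579346)
knob [201.8 242.5] [195 237  14  12 125] [0.5222 0.1823]
nest [263.3 203.9] [238 172  60  59 431] [0.6171 0.0427]
((241.05450439453125, 220.65252685546875), (112.79403686523438, 115.79469299316406), 69.78515625) [0.58041166 0.09790292 0.03      ]
```

View pics/crop0.png

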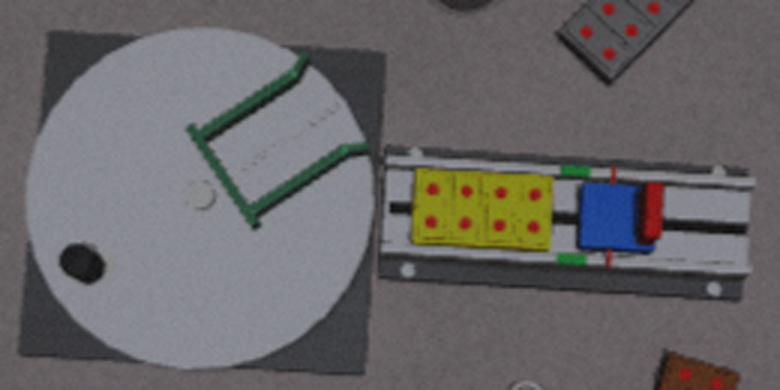

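The crop confirms it: the strip in the lane has a red-tabbed pusher behind it. The lane points along (0.058, 0.998), and the turntable reads about +0.66 rad. I'll go above the knob first.

Emit:
play_rows([
  {"x": -1, "y": -0.38},
  {"x": -1, "y": -0.38},
  {"x": -1, "y": -0.38},
  {"x": -1, "y": -0.38},
  {"x": -1, "y": -0.38},
  {"x": -1, "y": -0.38},
  {"x": -1, "y": -0.38},
  {"x": -1, "y": -0.38},
  {"x": -1, "y": -0.38},
  {"x": -1, "y": -0.38},
  {"x": -1, "y": -0.38},
  {"x": -1, "y": -0.38},
])

```text
validation failed for argument at $.st...
```

Emit:
play_rows([
  {"x": -1, "y": -0.4},
  {"x": -1, "y": -0.4},
  {"x": -1, "y": -0.4},
  {"x": -1, "y": -0.4},
  {"x": -1, "y": -0.4},
  {"x": -1, "y": -0.4},
  {"x": -1, "y": -0.4},
  {"x": -1, "y": -0.4},
  {"wz": 1},
  {"wz": 1},
  {"wz": 1},
  {"wz": 0.9},
])

```text
validation failed for argument at $.st...
```

```bash
cat >> h.py <<'E'
from scipy.spatial.transform import Rotation as Ro
def pose():
    s=ctrl.state();q=s['orientation'];R=Ro.from_quat([q[1],q[2],q[3],q[0]]).as_matrix()
    return np.array(s['ee_pos']),R
def wrist(f=None):
    p,R=pose();c=ctrl.capture('wrist')
    if f: cv2.imwrite('pics/'+f,c['image'][:,:,::-1])
    T=np.array(c['T_tool_cam']);Rc=R@T[:3,:3];o=R@T[:3,3]+p
    c['R']=Rc.T;c['t']=-Rc.T@o
    return c
def goto(x,y,z,yaw):   # units of rows; yaw of tool y axis, deg
    p,R=pose();d=R.T@(np.array([x,y,z])-p)/.02
    y0=np.degrees(np.arctan2(R[1,1],R[0,1]))
    print('pos',p.round(4),'yaw',y0.round(1),'rows xyz',d.round(2),'wz',round(-np.radians(yaw-y0)/.15,2),'tilt',R[:2,2].round(4))
C=np.array([.5804,.0979]);u=np.array([.0585,.9983])
E
python3 - <<'E'
from h import *
goto(.5209,.1845,.2,34.5)
c=wrist('w1.png')
print(proj(c,np.array([.5209,.1845,.08])),proj(c,np.r_[C,.03]))
E
```

```text
pos [0.1955 0.487  0.2086] yaw 68.1 rows xyz [-20.74  -7.97   0.44] wz 3.91 tilt [-0.0005 -0.001 ]
[177.73117012 581.9610434 ] [154.99428154 582.05910074]
```

View pics/w1.png

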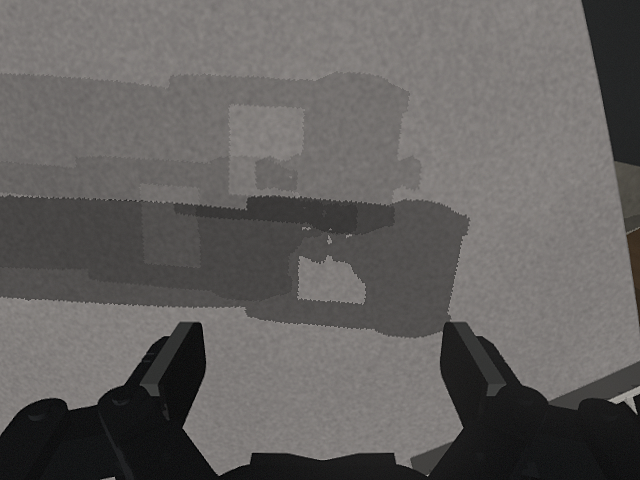

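Both moves were refused, so the arm is still at the start. The picture shows only bench, the arm's shadow and the open fingers at (180,350) and (465,350). I'll retry with all six fields in each row.

Emit:
play_rows([
  {"x": -1, "y": -0.38, "z": 0, "wx": 0, "wy": 0, "wz": 0},
  {"x": -1, "y": -0.38, "z": 0, "wx": 0, "wy": 0, "wz": 0},
])

```text
time: 0.45
ee_pos: [0.2272, 0.4578, 0.2089]
orientation: [-0.0, 0.189, 0.982, -0.0]
ft_force: [0.3, -1.3, 0.0]
grip_width: 0.999
grasp_force: 0.0
```

Emit:
play_rows([
  {"x": -1, "y": -0.39, "z": 0, "wx": 0, "wy": 0, "wz": 0},
  {"x": -1, "y": -0.39, "z": 0, "wx": 0, "wy": 0, "wz": 0},
  {"x": -1, "y": -0.39, "z": 0, "wx": 0, "wy": 0, "wz": 0},
  {"x": -1, "y": -0.39, "z": 0, "wx": 0, "wy": 0, "wz": 0},
  {"x": -1, "y": -0.39, "z": 0, "wx": 0, "wy": 0, "wz": 0},
  {"x": -1, "y": -0.39, "z": 0, "wx": 0, "wy": 0, "wz": 0},
  {"x": -1, "y": -0.39, "z": 0, "wx": 0, "wy": 0, "wz": 0},
  {"x": -1, "y": -0.39, "z": 0, "wx": 0, "wy": 0, "wz": 0},
  {"x": -1, "y": -0.39, "z": 0, "wx": 0, "wy": 0, "wz": 0},
  {"x": -1, "y": -0.39, "z": 0, "wx": 0, "wy": 0, "wz": 0},
  {"x": -1, "y": -0.39, "z": 0, "wx": 0, "wy": 0, "wz": 0},
  {"x": -1, "y": -0.39, "z": 0, "wx": 0, "wy": 0, "wz": 0},
])

```text
time: 1.95
ee_pos: [0.4153, 0.2814, 0.209]
orientation: [-0.0, 0.19, 0.982, -0.0]
ft_force: [-0.8, 1.1, 0.4]
grip_width: 0.999
grasp_force: 0.0
```

Emit:
play_rows([
  {"x": -1, "y": -0.39, "z": 0, "wx": 0, "wy": 0, "wz": 0},
  {"x": -1, "y": -0.39, "z": 0, "wx": 0, "wy": 0, "wz": 0},
  {"x": -1, "y": -0.39, "z": 0, "wx": 0, "wy": 0, "wz": 0},
  {"x": -1, "y": -0.39, "z": 0, "wx": 0, "wy": 0, "wz": 0},
  {"x": -1, "y": -0.39, "z": 0, "wx": 0, "wy": 0, "wz": 0},
  {"x": 0, "y": 0, "z": 0, "wx": 0, "wy": 0, "wz": 1},
  {"x": 0, "y": 0, "z": 0, "wx": 0, "wy": 0, "wz": 1},
  {"x": 0, "y": 0, "z": 0, "wx": 0, "wy": 0, "wz": 1},
  {"x": 0, "y": 0, "z": 0, "wx": 0, "wy": 0, "wz": 0.9},
  {"x": 0, "y": 0, "z": 0, "wx": 0, "wy": 0, "wz": 0},
])

```text
time: 3.2
ee_pos: [0.4935, 0.2082, 0.2091]
orientation: [-0.0, 0.464, 0.886, -0.0]
ft_force: [-0.1, 0.1, -0.5]
grip_width: 1.003
grasp_force: 0.0
```

```bash
python3 - <<'E'
from h import *
goto(.5209,.1845,.2,34.5)
c=wrist('w2.png')
print(proj(c,np.array([.5209,.1845,.08])),proj(c,np.r_[C,.03]))
E
```

```text
pos [0.4935 0.2082 0.2091] yaw 34.7 rows xyz [-1.75  0.45  0.46] wz 0.02 tilt [-0.0001  0.    ]
[332.50084842 265.29853476] [329.96293025 348.47372963]
```

View pics/w2.png

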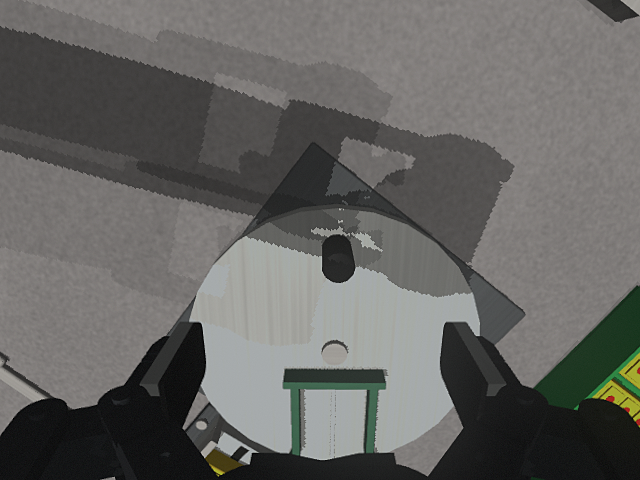

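The wrist view shows the knob at (338,260), the axis mark at (335,352) and the nest wall square below. Both knob and mark sit about 5 px right of prediction.

```bash
python3 - <<'E'
from h import *
c=wrist();im=c['image']
m=(im.max(2)<45).astype(np.uint8);m[:,:300]=0;m[:,380:]=0;m[:225]=0;m[295:]=0
n,l,st,ce=cv2.connectedComponentsWithStats(m);print(st[1:],ce[1:])
a=onz(c,334.5,351,.03);print('axis',a)
i=1+np.argmax(st[1:,4]);x0,y0,w,h,_=st[i]
# top disc = nearest end with width w
for v,z in((y0+h-w/2,.08),(y0+w/2,.03),(y0+w/2,.08),(y0+h-w/2,.03)): print(z,v,onz(c,x0+w/2,v,z))
E
```

```text
[[ 322  235   33   48 1205]
 [ 338  257    1    1    1]] [[337.25062241 258.63568465]
 [338.         257.        ]]
axis [0.58569423 0.09827781 0.03      ]
0.08 266.5 [0.52516518 0.18639589 0.08      ]
0.03 251.5 [0.53011612 0.18265288 0.03      ]
0.08 251.5 [0.51816784 0.1962014  0.08      ]
0.03 266.5 [0.53830757 0.17117404 0.03      ]
```

Emit:
play_rows([
  {"x": -0.9, "y": 0.32, "z": 0, "wx": 0, "wy": 0, "wz": 0},
  {"x": -0.9, "y": 0.32, "z": 0, "wx": 0, "wy": 0, "wz": 0},
  {"x": 0, "y": 0, "z": 1, "wx": 0, "wy": 0, "wz": 0},
  {"x": 0, "y": 0, "z": 1, "wx": 0, "wy": 0, "wz": 0},
  {"x": 0, "y": 0, "z": 1, "wx": 0, "wy": 0, "wz": 0},
  {"x": 0, "y": 0, "z": 1, "wx": 0, "wy": 0, "wz": 0},
  {"x": 0, "y": 0, "z": 0.9, "wx": 0, "wy": 0, "wz": 0},
  {"x": 0, "y": 0, "z": 0, "wx": 0, "wy": 0, "wz": 0},
], jaw=0.25)

```text
time: 4.3
ee_pos: [0.5237, 0.1854, 0.1094]
orientation: [-0.001, 0.465, 0.885, -0.001]
ft_force: [0.5, -0.2, 0.6]
grip_width: 0.623
grasp_force: 0.0
```

```bash
python3 - <<'E'
from h import *
goto(.5245,.186,.048,34.5)
print(ctrl.state()['grip_width'])
c=wrist('w3.png')
print(proj(c,np.array([.5245,.186,.08])))
E
```

```text
pos [0.5237 0.1854 0.1094] yaw 34.6 rows xyz [-0.    0.06  3.07] wz 0.01 tilt [-0.0031 -0.0009]
0.6234760461057354
[321.80271513 273.59914881]
```

View pics/w3.png

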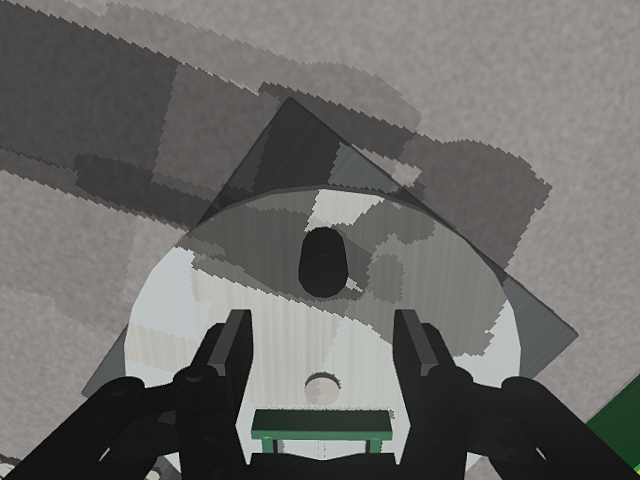

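The knob top at (323,272) is centred between the fingers (250 and 395). I'll descend, narrow the jaws and swing it along the arc.

Emit:
play_rows([
  {"x": 0, "y": 0, "z": 1, "wx": 0, "wy": 0, "wz": 0},
  {"x": 0, "y": 0.06, "z": 1, "wx": 0, "wy": 0, "wz": 0},
  {"x": 0, "y": 0, "z": 1, "wx": 0, "wy": 0, "wz": 0},
  {"x": 0, "y": 0, "z": 0, "wx": 0, "wy": 0, "wz": 0},
])

```text
time: 4.85
ee_pos: [0.5248, 0.1866, 0.0507]
orientation: [-0.001, 0.465, 0.885, -0.001]
ft_force: [0.9, -0.5, -0.1]
grip_width: 0.622
grasp_force: 0.0
```

Emit:
play_rows([
  {"x": 0, "y": 0, "z": 0, "wx": 0, "wy": 0, "wz": 0},
  {"x": 0, "y": 0, "z": 0, "wx": 0, "wy": 0, "wz": 0},
  {"x": 0, "y": 0, "z": 0, "wx": 0, "wy": 0, "wz": 0},
  {"x": 0, "y": 0, "z": 0, "wx": 0, "wy": 0, "wz": 0},
], jaw=-0.2)

```text
time: 5.35
ee_pos: [0.5253, 0.1869, 0.0516]
orientation: [0.0, 0.465, 0.885, 0.0]
ft_force: [0.4, -0.1, 0.2]
grip_width: 0.402
grasp_force: 0.0
```

Emit:
play_rows([
  {"x": -0.012, "y": 0.347, "z": 0, "wx": 0, "wy": 0, "wz": 0.44},
  {"x": -0.012, "y": 0.347, "z": 0, "wx": 0, "wy": 0, "wz": 0.44},
  {"x": -0.012, "y": 0.347, "z": 0, "wx": 0, "wy": 0, "wz": 0.44},
  {"x": -0.012, "y": 0.347, "z": 0, "wx": 0, "wy": 0, "wz": 0.44},
  {"x": -0.012, "y": 0.347, "z": 0, "wx": 0, "wy": 0, "wz": 0.44},
  {"x": 0, "y": 0, "z": 0, "wx": 0, "wy": 0, "wz": 0},
])

```text
time: 6.1
ee_pos: [0.5567, 0.2015, 0.0512]
orientation: [-0.0, 0.604, 0.797, 0.0]
ft_force: [-0.2, -0.2, 0.1]
grip_width: 0.4
grasp_force: 0.0
```

Emit:
play_rows([
  {"x": -0.012, "y": 0.347, "z": 0, "wx": 0, "wy": 0, "wz": 0.44},
  {"x": -0.012, "y": 0.347, "z": 0, "wx": 0, "wy": 0, "wz": 0.44},
  {"x": -0.012, "y": 0.347, "z": 0, "wx": 0, "wy": 0, "wz": 0.44},
  {"x": -0.012, "y": 0.347, "z": 0, "wx": 0, "wy": 0, "wz": 0.44},
  {"x": -0.012, "y": 0.347, "z": 0, "wx": 0, "wy": 0, "wz": 0.44},
  {"x": 0, "y": 0, "z": 0, "wx": 0, "wy": 0, "wz": 0},
])

```text
time: 6.85
ee_pos: [0.5909, 0.2051, 0.0511]
orientation: [-0.0, 0.726, 0.688, 0.0]
ft_force: [0.2, -0.1, 0.8]
grip_width: 0.401
grasp_force: 0.0
```

Emit:
play_rows([
  {"x": 0, "y": 0, "z": 0, "wx": 0, "wy": 0, "wz": 0},
  {"x": 0, "y": 0, "z": 0, "wx": 0, "wy": 0, "wz": 0},
  {"x": 0, "y": 0, "z": 0, "wx": 0, "wy": 0, "wz": 0},
  {"x": 0, "y": 0, "z": 0, "wx": 0, "wy": 0, "wz": 0},
], jaw=-0.45)

```text
time: 7.35
ee_pos: [0.5907, 0.2054, 0.0514]
orientation: [-0.0, 0.726, 0.687, 0.0]
ft_force: [-2.2, -0.5, 2.9]
grip_width: 0.284
grasp_force: 26.7
```

```bash
python3 - <<'E'
from h import *
goto(.5865,.203,.05,-3.3)
c=grab('top');im=c['image']
cv2.imwrite('pics/crop1.png',cv2.resize(im[155:285,175:435,::-1],None,fx=3,fy=3,interpolation=2))
E
```

```text
pos [0.5907 0.2054 0.0514] yaw -3.2 rows xyz [-0.13 -0.2   0.07] wz 0.01 tilt [-0.0001  0.0003]
```

View pics/crop1.png

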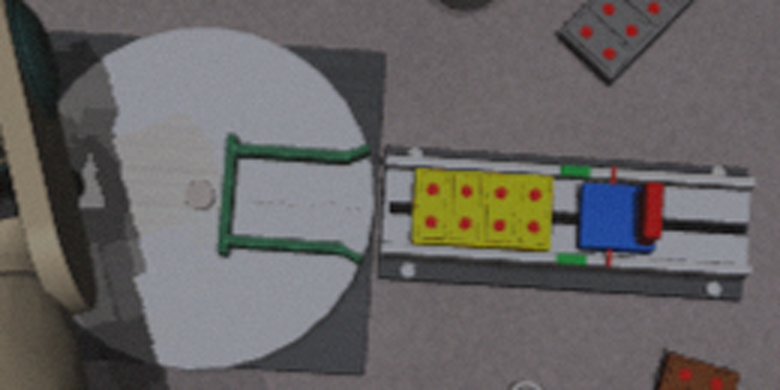

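The nest now faces the lane: its walls run (235,150)–(350,155) and (228,245)–(345,250) in the crop. I'll measure the remaining angle against the rails and pointer.

```bash
cat > ang.py <<'E'
from h import *
c=grab('top');im=c['image'];hsv=cv2.cvtColor(im,cv2.COLOR_RGB2HSV)
H,S,V=[hsv[:,:,i].astype(int) for i in range(3)]
def P(m,x0,x1,y0,y1,z):
    q=[onz(c,x+x0,y+y0,z)[:2] for y,x in np.argwhere(m[y0:y1,x0:x1])];return np.array(q,np.float32)
def line(q):
    vx,vy,x,y=cv2.fitLine(q,cv2.DIST_HUBER,0,.001,.001).ravel();a=np.degrees(np.arctan2(vy,vx))%180;return round(float(a),2),(round(float(x),4),round(float(y),4)),len(q)
g=(H>45)&(H<95)&(S>60)
print('back',line(P(g,246,256,206,234,.045)))
print('wallU',line(P(g,257,287,200,212,.052)),'wallL',line(P(g,255,287,230,244,.052)))
w=(V>150)&(S<40)
y=(H>22)&(H<35)&(S>150)
print('strip',line(P(y,250,362,200,245,.0565)))
gb=(H>50)&(H<70)&(S>150)
ba=P(gb,360,376,205,216,.05).mean(0);bb=P(gb,358,374,236,248,.05).mean(0)
print('bands',ba,bb,np.degrees(np.arctan2(*(ba-bb)[::-1]))+90)
E
python3 ang.py
```

```text
back (175.38, (0.5781, 0.0736), 98)
wallU (85.92, (0.6127, 0.0225), 113) wallL (85.85, (0.5391, 0.025), 115)
strip (86.7, (0.5668, -0.1286), 1018)
bands [ 0.5999318  -0.20288585] [ 0.52868825 -0.19945846] 87.245735
```

The nest axis is at 85.9° and the lane at about 86.8°, and they are laterally aligned within 1 mm. That is good enough, so I'll release, lift and travel to the tab.

Emit:
play_rows([
  {"x": 0, "y": 0, "z": 0, "wx": 0, "wy": 0, "wz": 0},
  {"x": 0, "y": 0, "z": 0, "wx": 0, "wy": 0, "wz": 0},
  {"x": 0, "y": 0, "z": 0, "wx": 0, "wy": 0, "wz": 0},
  {"x": 0, "y": 0, "z": -0.5, "wx": 0, "wy": 0, "wz": 0},
  {"x": 0, "y": 0, "z": -1, "wx": 0, "wy": 0, "wz": 0},
  {"x": 0, "y": 0, "z": -1, "wx": 0, "wy": 0, "wz": 0},
  {"x": 0, "y": 0, "z": -1, "wx": 0, "wy": 0, "wz": 0},
  {"x": 0, "y": 0, "z": -1, "wx": 0, "wy": 0, "wz": 0},
  {"x": 0, "y": 0, "z": -1, "wx": 0, "wy": 0, "wz": 0},
  {"x": 0, "y": 0, "z": -0.5, "wx": 0, "wy": 0, "wz": 0},
], jaw=0.1)

```text
time: 8.7
ee_pos: [0.5913, 0.2053, 0.1734]
orientation: [0.001, 0.727, 0.687, 0.001]
ft_force: [-0.1, 0.0, 0.2]
grip_width: 0.549
grasp_force: 0.0
```

Emit:
play_rows([
  {"x": -1, "y": 0, "z": 0, "wx": 0, "wy": 0, "wz": 0},
  {"x": -1, "y": 0, "z": 0, "wx": 0, "wy": 0, "wz": 0},
  {"x": -1, "y": 0, "z": 0, "wx": 0, "wy": 0, "wz": 0},
  {"x": -1, "y": 0, "z": 0, "wx": 0, "wy": 0, "wz": 0},
  {"x": -1, "y": 0, "z": 0, "wx": 0, "wy": 0, "wz": 0},
  {"x": -1, "y": 0, "z": 0, "wx": 0, "wy": 0, "wz": 0},
  {"x": -1, "y": 0, "z": 0, "wx": 0, "wy": 0, "wz": 0},
  {"x": -1, "y": 0, "z": 0, "wx": 0, "wy": 0, "wz": 0},
  {"x": -1, "y": 0, "z": 0, "wx": 0, "wy": 0, "wz": 0},
  {"x": -1, "y": 0, "z": 0, "wx": 0, "wy": 0, "wz": 0},
  {"x": -1, "y": 0, "z": 0, "wx": 0, "wy": 0, "wz": 0},
  {"x": -1, "y": 0, "z": 0, "wx": 0, "wy": 0, "wz": 0},
], jaw=0.3)

```text
time: 10.2
ee_pos: [0.5773, -0.0358, 0.1712]
orientation: [-0.0, 0.727, 0.687, 0.0]
ft_force: [0.3, -0.4, -0.4]
grip_width: 0.648
grasp_force: 0.0
```

Emit:
play_rows([
  {"x": -1, "y": 0, "z": 0, "wx": 0, "wy": 0, "wz": 0},
  {"x": -1, "y": 0, "z": 0, "wx": 0, "wy": 0, "wz": 0},
  {"x": -1, "y": 0, "z": 0, "wx": 0, "wy": 0, "wz": 0},
  {"x": -1, "y": 0, "z": 0, "wx": 0, "wy": 0, "wz": 0},
  {"x": -1, "y": 0, "z": 0, "wx": 0, "wy": 0, "wz": 0},
  {"x": -1, "y": 0, "z": 0, "wx": 0, "wy": 0, "wz": 0},
  {"x": -1, "y": 0, "z": 0, "wx": 0, "wy": 0, "wz": 0},
  {"x": -1, "y": 0, "z": 0, "wx": 0, "wy": 0, "wz": 0},
  {"x": -1, "y": 0, "z": 0, "wx": 0, "wy": 0, "wz": 0},
  {"x": -1, "y": 0, "z": 0, "wx": 0, "wy": 0, "wz": 0},
  {"x": -1, "y": 0, "z": 0, "wx": 0, "wy": 0, "wz": 0},
  {"x": 0, "y": 0, "z": 0, "wx": 0, "wy": 0, "wz": 0},
])

```text
time: 11.7
ee_pos: [0.5648, -0.2556, 0.1709]
orientation: [-0.0, 0.727, 0.686, -0.0]
ft_force: [-1.0, 0.6, 0.2]
grip_width: 0.651
grasp_force: 0.0
```

Emit:
play_rows([
  {"x": 0, "y": 0, "z": 0, "wx": 0, "wy": 0, "wz": -0.95},
  {"x": 0, "y": 0, "z": 0, "wx": 0, "wy": 0, "wz": -0.95},
  {"x": 0, "y": 0, "z": 0, "wx": 0, "wy": 0, "wz": -0.95},
  {"x": 0, "y": 0, "z": 0, "wx": 0, "wy": 0, "wz": -0.95},
  {"x": 0, "y": 0, "z": 0, "wx": 0, "wy": 0, "wz": -0.95},
  {"x": 0, "y": 0, "z": 0, "wx": 0, "wy": 0, "wz": -0.95},
  {"x": 0, "y": 0, "z": 0, "wx": 0, "wy": 0, "wz": -0.95},
  {"x": 0, "y": 0, "z": 0, "wx": 0, "wy": 0, "wz": -0.95},
  {"x": 0, "y": 0, "z": 0, "wx": 0, "wy": 0, "wz": -0.95},
  {"x": 0, "y": 0, "z": 0, "wx": 0, "wy": 0, "wz": -0.95},
  {"x": 0, "y": 0, "z": 0, "wx": 0, "wy": 0, "wz": -0.95},
  {"x": 0, "y": 0, "z": 0, "wx": 0, "wy": 0, "wz": 0},
])

```text
time: 13.2
ee_pos: [0.5653, -0.2535, 0.1712]
orientation: [0.0, 0.03, 1.0, 0.0]
ft_force: [-0.8, 0.1, -0.7]
grip_width: 0.653
grasp_force: 0.0
```

```bash
python3 - <<'E'
from h import *
goto(.563,-.258,.064,86.7);print(ctrl.state()['grip_width'])
c=wrist('w4.png')
for X in([.563,-.258,.097],):print(proj(c,np.array(X)))
E
```

```text
pos [ 0.5653 -0.2535  0.1712] yaw 86.6 rows xyz [ 0.1  -0.23  5.36] wz -0.01 tilt [0.0001 0.0003]
0.6529656826479837
[313.99784179 240.27129384]
```

View pics/w4.png

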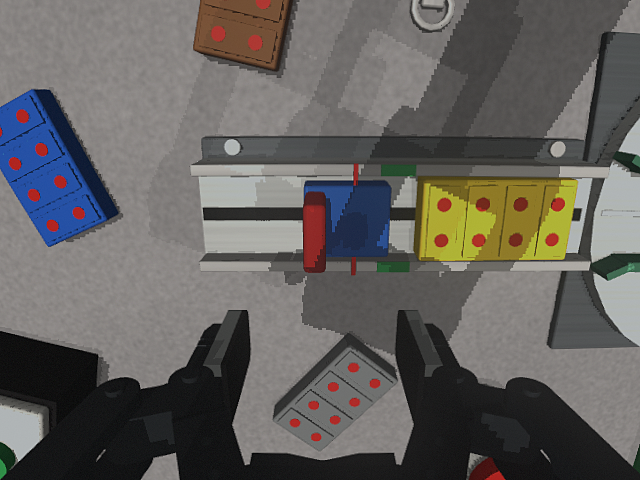

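The wrist view shows the tab at (313,234), the blue body at (358,218), the strip at (497,220) and the pointer at (354,172)/(354,265). I'll descend straddling the tab, then grip it.

```bash
python3 - <<'E'
from h import *
c=wrist();p=onz(c,312.5,233,.097);print(p);goto(p[0],p[1],.066,86.7)
E
```

```text
[ 0.55833588 -0.25868682  0.097     ]
pos [ 0.5652 -0.2537  0.1712] yaw 86.5 rows xyz [ 0.33 -0.27  5.26] wz -0.03 tilt [0.0001 0.0002]
```

Emit:
play_rows([
  {"x": 0.33, "y": -0.27, "z": 0.25, "wx": 0, "wy": 0, "wz": 0},
  {"x": 0, "y": 0, "z": 1, "wx": 0, "wy": 0, "wz": 0},
  {"x": 0, "y": 0, "z": 1, "wx": 0, "wy": 0, "wz": 0},
  {"x": 0, "y": 0, "z": 1, "wx": 0, "wy": 0, "wz": 0},
  {"x": 0, "y": 0, "z": 1, "wx": 0, "wy": 0, "wz": 0},
  {"x": 0, "y": 0, "z": 1, "wx": 0, "wy": 0, "wz": 0},
  {"x": 0, "y": 0, "z": 0, "wx": 0, "wy": 0, "wz": 0},
])

```text
time: 14.18
ee_pos: [0.5571, -0.2585, 0.0637]
orientation: [-0.002, 0.03, 1.0, 0.001]
ft_force: [-0.1, 0.2, 0.0]
grip_width: 0.654
grasp_force: 0.0
```

Emit:
play_rows([
  {"x": 0, "y": 0, "z": 0, "wx": 0, "wy": 0, "wz": 0},
  {"x": 0, "y": 0, "z": 0, "wx": 0, "wy": 0, "wz": 0},
  {"x": 0, "y": 0, "z": 0, "wx": 0, "wy": 0, "wz": 0},
  {"x": 0, "y": 0, "z": 0, "wx": 0, "wy": 0, "wz": 0},
  {"x": 0, "y": 0, "z": 0, "wx": 0, "wy": 0, "wz": 0},
  {"x": 0, "y": 0, "z": 0, "wx": 0, "wy": 0, "wz": 0},
], jaw=-0.7)

```text
time: 14.92
ee_pos: [0.5587, -0.2593, 0.0674]
orientation: [0.001, 0.03, 1.0, -0.0]
ft_force: [-0.9, 0.8, 6.5]
grip_width: 0.155
grasp_force: 21.3
```

Emit:
play_rows([
  {"x": 0, "y": 0.4, "z": 0, "wx": 0, "wy": 0, "wz": 0},
  {"x": 0, "y": 0.4, "z": 0, "wx": 0, "wy": 0, "wz": 0},
  {"x": 0, "y": 0.4, "z": 0, "wx": 0, "wy": 0, "wz": 0},
  {"x": 0, "y": 0.4, "z": 0, "wx": 0, "wy": 0, "wz": 0},
  {"x": 0, "y": 0.4, "z": 0, "wx": 0, "wy": 0, "wz": 0},
  {"x": 0, "y": 0.4, "z": 0, "wx": 0, "wy": 0, "wz": 0},
  {"x": 0, "y": 0.4, "z": 0, "wx": 0, "wy": 0, "wz": 0},
  {"x": 0, "y": 0.4, "z": 0, "wx": 0, "wy": 0, "wz": 0},
  {"x": 0, "y": 0.4, "z": 0, "wx": 0, "wy": 0, "wz": 0},
  {"x": 0, "y": 0.4, "z": 0, "wx": 0, "wy": 0, "wz": 0},
])

```text
time: 16.18
ee_pos: [0.5635, -0.18, 0.0674]
orientation: [0.001, 0.03, 1.0, -0.001]
ft_force: [0.2, -2.7, 5.5]
grip_width: 0.155
grasp_force: 21.3
```

```bash
python3 - <<'E'
from h import *
goto(.5685,-.092,.066,86.7)
c=wrist('w5.png')
a=grab('top')['image'][155:285,175:435,::-1];b=c['image'][:,:,::-1]
cv2.imwrite('pics/m5.png',np.vstack([cv2.resize(a,(600,300)),cv2.resize(b[60:460:,:],(600,300))]))
E
```

```text
pos [ 0.5635 -0.18    0.0674] yaw 86.6 rows xyz [0.01 4.41 0.06] wz -0.01 tilt [ 0.0022 -0.0022]
```

View pics/m5.png

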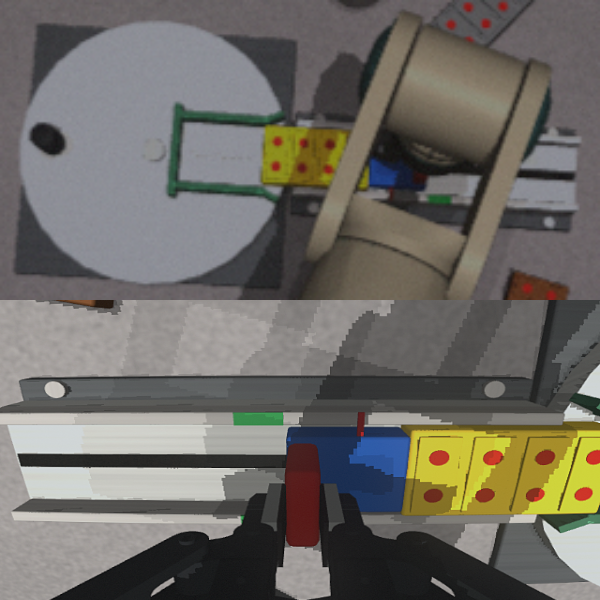

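The strip's front has entered the nest mouth square (about (265,155) in the upper view), with the pusher in contact behind it. I'll continue, watching the force.

Emit:
play_rows([
  {"x": 0, "y": 0.35, "z": 0, "wx": 0, "wy": 0, "wz": 0},
  {"x": 0, "y": 0.35, "z": 0, "wx": 0, "wy": 0, "wz": 0},
  {"x": 0, "y": 0.35, "z": 0, "wx": 0, "wy": 0, "wz": 0},
  {"x": 0, "y": 0.35, "z": 0, "wx": 0, "wy": 0, "wz": 0},
  {"x": 0, "y": 0.35, "z": 0, "wx": 0, "wy": 0, "wz": 0},
])

```text
time: 16.9
ee_pos: [0.5656, -0.1451, 0.0673]
orientation: [0.001, 0.03, 1.0, -0.001]
ft_force: [0.6, -3.0, 5.4]
grip_width: 0.156
grasp_force: 21.3
```

Emit:
play_rows([
  {"x": 0, "y": 0.35, "z": 0, "wx": 0, "wy": 0, "wz": 0},
  {"x": 0, "y": 0.35, "z": 0, "wx": 0, "wy": 0, "wz": 0},
  {"x": 0, "y": 0.35, "z": 0, "wx": 0, "wy": 0, "wz": 0},
  {"x": 0, "y": 0.35, "z": 0, "wx": 0, "wy": 0, "wz": 0},
  {"x": 0, "y": 0.35, "z": 0, "wx": 0, "wy": 0, "wz": 0},
])

```text
time: 17.52
ee_pos: [0.5678, -0.1099, 0.0673]
orientation: [0.001, 0.03, 1.0, -0.001]
ft_force: [0.3, -2.2, 4.5]
grip_width: 0.158
grasp_force: 21.3
```

Emit:
play_rows([
  {"x": 0, "y": 0.15, "z": 0, "wx": 0, "wy": 0, "wz": 0},
  {"x": 0, "y": 0.15, "z": 0, "wx": 0, "wy": 0, "wz": 0},
  {"x": 0, "y": 0.15, "z": 0, "wx": 0, "wy": 0, "wz": 0},
  {"x": 0, "y": 0, "z": 0, "wx": 0, "wy": 0, "wz": 0},
])

```text
time: 18.02
ee_pos: [0.5683, -0.1007, 0.0674]
orientation: [0.001, 0.03, 1.0, -0.001]
ft_force: [0.1, -1.7, 5.7]
grip_width: 0.154
grasp_force: 21.3
```

Emit:
play_rows([
  {"x": 0, "y": 0.1, "z": 0, "wx": 0, "wy": 0, "wz": 0},
  {"x": 0, "y": 0.1, "z": 0, "wx": 0, "wy": 0, "wz": 0},
  {"x": 0, "y": 0, "z": 0, "wx": 0, "wy": 0, "wz": 0},
])

```text
time: 18.4
ee_pos: [0.5685, -0.0969, 0.0674]
orientation: [0.001, 0.03, 1.0, -0.001]
ft_force: [0.7, -1.7, 5.8]
grip_width: 0.154
grasp_force: 21.3
```

Emit:
play_rows([
  {"x": 0, "y": 0.1, "z": 0, "wx": 0, "wy": 0, "wz": 0},
  {"x": 0, "y": 0, "z": 0, "wx": 0, "wy": 0, "wz": 0},
])

```text
time: 18.65
ee_pos: [0.5687, -0.095, 0.0674]
orientation: [0.001, 0.03, 1.0, -0.001]
ft_force: [0.7, -2.7, 5.3]
grip_width: 0.155
grasp_force: 21.3
```

```bash
python3 - <<'E'
from h import *
c=wrist()
a=grab('top')['image'][175:265,175:325,::-1];b=c['image'][:,:,::-1]
cv2.imwrite('pics/m6.png',np.vstack([cv2.resize(a,(500,300),interpolation=2),cv2.resize(b[60:460:,:],(500,300))]))
E
python3 ang.py | head -3
```

```text
back (176.72, (0.5757, 0.0736), 98)
wallU (86.27, (0.6135, 0.0316), 82) wallL (86.76, (0.5407, 0.0403), 68)
strip (72.8, (0.5721, 0.0169), 597)
```

View pics/m6.png

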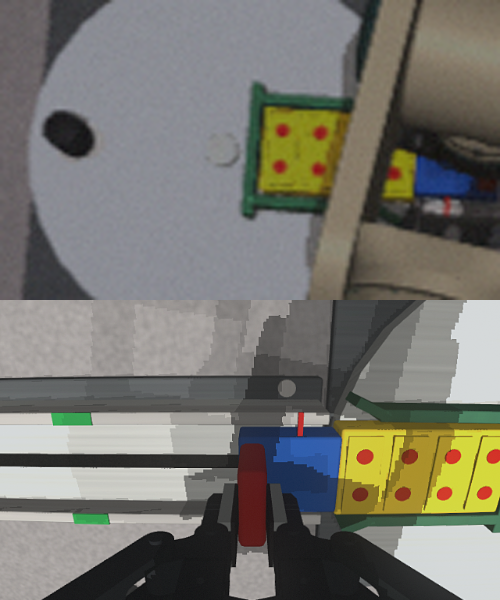

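The strip's front edge is at the back wall (about (258,150) in the upper view), nearly home. No contact force shows yet, so I'll creep on.

Emit:
play_rows([
  {"x": 0, "y": 0.08, "z": 0, "wx": 0, "wy": 0, "wz": 0},
  {"x": 0, "y": 0, "z": 0, "wx": 0, "wy": 0, "wz": 0},
])

```text
time: 19.05
ee_pos: [0.5688, -0.0935, 0.0673]
orientation: [0.001, 0.03, 1.0, -0.001]
ft_force: [0.8, -3.2, 5.4]
grip_width: 0.155
grasp_force: 21.3
```

Emit:
play_rows([
  {"x": 0, "y": 0.08, "z": 0, "wx": 0, "wy": 0, "wz": 0},
  {"x": 0, "y": 0, "z": 0, "wx": 0, "wy": 0, "wz": 0},
])

```text
time: 19.3
ee_pos: [0.5688, -0.0922, 0.0673]
orientation: [0.001, 0.03, 1.0, -0.001]
ft_force: [0.3, -4.2, 5.2]
grip_width: 0.154
grasp_force: 21.3
```

Emit:
play_rows([
  {"x": 0, "y": 0.08, "z": 0, "wx": 0, "wy": 0, "wz": 0},
  {"x": 0, "y": 0, "z": 0, "wx": 0, "wy": 0, "wz": 0},
])

```text
time: 19.55
ee_pos: [0.5688, -0.0922, 0.0674]
orientation: [0.001, 0.03, 1.0, -0.002]
ft_force: [0.6, -10.2, 4.6]
grip_width: 0.154
grasp_force: 21.3
```

Emit:
play_rows([
  {"x": 0, "y": 0.08, "z": 0, "wx": 0, "wy": 0, "wz": 0},
  {"x": 0, "y": 0, "z": 0, "wx": 0, "wy": 0, "wz": 0},
])

```text
time: 19.8
ee_pos: [0.5688, -0.0922, 0.0674]
orientation: [0.001, 0.031, 1.0, -0.004]
ft_force: [0.3, -15.4, 3.7]
grip_width: 0.15
grasp_force: 21.3
```

The strip is hard home: the tool is stopped at y=-0.0922 and force has risen to 15 N, so the joint is at about 0.197. Drawing back 137 mm to y≈-0.229.

Emit:
play_rows([
  {"x": 0, "y": 0, "z": 0, "wx": 0, "wy": 0, "wz": 0},
  {"x": 0, "y": 0, "z": 0, "wx": 0, "wy": 0, "wz": 0},
  {"x": 0, "y": -0.3, "z": 0, "wx": 0, "wy": 0, "wz": 0},
  {"x": 0, "y": -0.5, "z": 0, "wx": 0, "wy": 0, "wz": 0},
  {"x": 0, "y": -0.6, "z": 0, "wx": 0, "wy": 0, "wz": 0},
  {"x": 0, "y": -0.6, "z": 0, "wx": 0, "wy": 0, "wz": 0},
  {"x": 0, "y": -0.6, "z": 0, "wx": 0, "wy": 0, "wz": 0},
  {"x": 0, "y": -0.6, "z": 0, "wx": 0, "wy": 0, "wz": 0},
  {"x": 0, "y": -0.6, "z": 0, "wx": 0, "wy": 0, "wz": 0},
  {"x": 0, "y": -0.6, "z": 0, "wx": 0, "wy": 0, "wz": 0},
])

```text
time: 21.05
ee_pos: [0.5638, -0.1757, 0.0673]
orientation: [0.001, 0.029, 1.0, 0.0]
ft_force: [0.0, 2.2, 6.3]
grip_width: 0.154
grasp_force: 21.7
```

Emit:
play_rows([
  {"x": 0, "y": -0.6, "z": 0, "wx": 0, "wy": 0, "wz": 0},
  {"x": 0, "y": -0.6, "z": 0, "wx": 0, "wy": 0, "wz": 0},
  {"x": 0, "y": -0.6, "z": 0, "wx": 0, "wy": 0, "wz": 0},
  {"x": 0, "y": -0.4, "z": 0, "wx": 0, "wy": 0, "wz": 0},
  {"x": 0, "y": -0.3, "z": 0, "wx": 0, "wy": 0, "wz": 0},
  {"x": 0, "y": 0, "z": 0, "wx": 0, "wy": 0, "wz": 0},
  {"x": 0, "y": 0, "z": 0, "wx": 0, "wy": 0, "wz": 0},
])

```text
time: 21.92
ee_pos: [0.5607, -0.2263, 0.0674]
orientation: [0.001, 0.03, 1.0, -0.001]
ft_force: [-1.1, -1.8, 5.6]
grip_width: 0.153
grasp_force: 21.6
```

Emit:
play_rows([
  {"x": 0, "y": -0.13, "z": 0, "wx": 0, "wy": 0, "wz": 0},
  {"x": 0, "y": 0, "z": 0, "wx": 0, "wy": 0, "wz": 0},
  {"x": 0, "y": 0, "z": 0, "wx": 0, "wy": 0, "wz": 0},
])

```text
time: 22.3
ee_pos: [0.5606, -0.2284, 0.0673]
orientation: [0.001, 0.03, 1.0, -0.0]
ft_force: [0.1, 0.5, 5.2]
grip_width: 0.159
grasp_force: 21.7
```

Emit:
play_rows([
  {"x": 0, "y": 0, "z": 0, "wx": 0, "wy": 0, "wz": 0},
  {"x": 0, "y": 0, "z": 0, "wx": 0, "wy": 0, "wz": 0},
  {"x": 0, "y": 0, "z": 0, "wx": 0, "wy": 0, "wz": 0},
  {"x": 0, "y": 0, "z": 0, "wx": 0, "wy": 0, "wz": 0},
  {"x": 0, "y": 0, "z": -0.5, "wx": 0, "wy": 0, "wz": 0},
  {"x": 0, "y": 0, "z": -1, "wx": 0, "wy": 0, "wz": 0},
  {"x": 0, "y": 0, "z": -1, "wx": 0, "wy": 0, "wz": 0},
  {"x": 0, "y": 0, "z": -1, "wx": 0, "wy": 0, "wz": 0},
  {"x": 0, "y": 0, "z": -1, "wx": 0, "wy": 0, "wz": 0},
  {"x": 0, "y": 0, "z": -1, "wx": 0, "wy": 0, "wz": 0},
  {"x": 0, "y": 0, "z": 0, "wx": 0, "wy": 0, "wz": 0},
], jaw=0.1)

```text
time: 23.68
ee_pos: [0.561, -0.2289, 0.1796]
orientation: [0.003, 0.03, 1.0, -0.001]
ft_force: [0.1, -0.6, 0.6]
grip_width: 0.551
grasp_force: 0.0
```

```bash
python3 - <<'E'
from h import *
c=wrist()
a=grab('top')['image'][165:275,175:395,::-1];b=c['image'][:,:,::-1]
cv2.imwrite('pics/m7.png',np.vstack([cv2.resize(a,(600,300),interpolation=2),cv2.resize(b[100:400:,:],(600,290))]))
E
python3 ang.py
```

```text
back (176.91, (0.583, 0.0737), 81)
wallU (86.26, (0.613, 0.0224), 105) wallL (86.31, (0.5393, 0.0247), 124)
strip (86.46, (0.5756, 0.0138), 1042)ang.py:15: RuntimeWarning: Mean of empty slice.
  ba=P(gb,360,376,205,216,.05).mean(0);bb=P(gb,358,374,236,248,.05).mean(0)
  ret = ret.dtype.type(ret / rcount)
Traceback (most recent call last):
  File "ang.py", line 16, in <module>
    print('bands',ba,bb,np.degrees(np.arctan2(*(ba-bb)[::-1]))+90)
                                               ~~~~~~~^^^^^^
IndexError: invalid index to scalar variable.
```

View pics/m7.png

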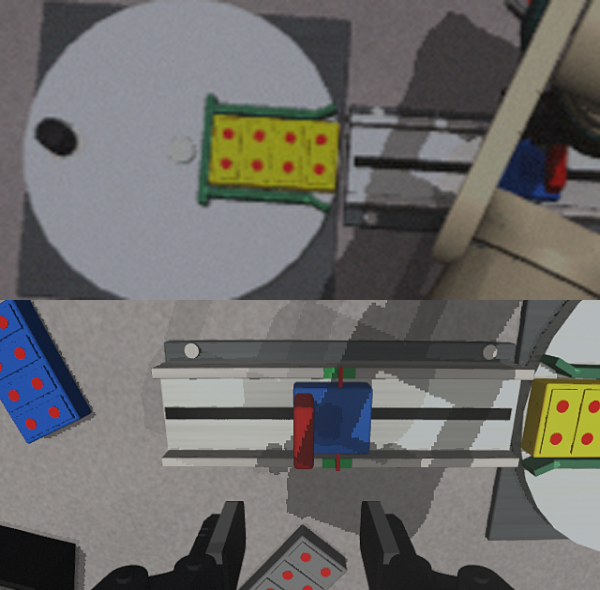

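The strip lies square in the nest, 84 mm from the axis (83 expected). The pointer at (339,376)/(338,462) is centred in the green band, and the gripper is clear. Handing in.

```bash
python3 -c "
from station import ctrl
print(ctrl.close_job())"
```

```text
the job is handed in; nothing more can be done
None
```

I handed the job in at about 24 s of robot time, and no verdict came back. In the last images the nest faces the lane within about 1°, the strip is fully home and square, and the pusher's pointer is centred in the green band. The arm was clear of everything, and I never brought it near the jar or spanner.

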